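# Hang the specimen carrier on the lipped transport rail

## Robot

A 6-joint arm with a two-finger parallel gripper is mounted at the origin on a cart in front of the work surface, level with it; the furniture and walls round the work are solid. World frame = base frame: x ahead of the robot, y to its left, z up, the work surface at z = 0. Lengths are in m, angles in rad, forces in N, time in s.
With the tool pointing down it reaches from about 0.3 to 0.85 m from the base axis. Payload 4.2 kg.
Tool frame: the origin (TCP) lies on the mounting face of the last link; the fingertips stand 191 mm ahead of it and the grasp point (between the pads) lies 172 mm ahead of it; z points along the fingers, y is the line along which they close (so a half turn about z gives the same grasp; the last joint's range is limited). The gripper opens to 91 mm and grips with 3 to 60 N. Pads are 32 mm wide; open, the fingers measure 118 mm over their backs; the gripper's body (76 mm by 178 mm) begins 60 mm behind the grasp point.
Start: joints at [-1.328, 0.32, 1.565, -0, 1.257, -0.02], TCP at [0.149, -0.555, 0.405] pointing down, gripper open.
Joint ranges: [-3.11, 3.11], [-0.84, 2.01], [0.21, 2.61], [-1.34, 4.49], [0.05, 2.63], [-2.56, 2.56]. Speed limits (rad/s): [2.57, 2.57, 3.14, 3.14, 3.14, 3.14].

## Interface

Orientations are given as a unit quaternion [x, y, z, w].
In Python, from cell import manip, get_image gives the robot as it stands.
- The arm moves only by the tool drive_tool, never from a script. Its arguments are lists of equal length, an entry for each row: "dp": the shift along the world's x, y, z scaled (see below), a list of three; "rot": the turn, a rotation vector about the world's x, y, z scaled (see below), a list of three; "hand": the closure, from -1 (fully open) to 1 (shut). A call has 1 to 20 rows; each row shifts and turns the commanded pose from where the row before left it; what a row does not reach is not made up. The controller multiplies each number of a shift by 0.02 m and each number of a turn by 10 degrees. A row lasts 1/8 s, in which the tool goes at most 62.5 mm and 10.7 degrees, less where a joint would pass 70% of its speed; a pose out of reach is approached as far as the arm can. A call with a number of a shift or a turn outside -1 to 1 is refused whole. A call with a gripper value outside its range is refused whole. The fingers move at their own pace and stop on an object; the grip force is fixed at half the most. Time passes only in rows, so rows that do not move let the fingers close. It gives the time, the measured TCP pose, the force, the opening and the grip force at its end, in the units of the state.
- manip.observe(): the state, without advancing time (a new reading comes with each control period).
- get_image(name): name is "scene" or "top"; returns a dict with "color" (400x640x3 uint8, blue, green, red), "intrinsics" (3x3 intrinsics, pixels), "distortion" ([k1, k2, p1, p2, k3] as OpenCV has them; the pictures are not rectified), "rvec" (rotation vector, rad) and "tvec" (3), from world to camera coordinates, as OpenCV has them. Camera axes: x right, y down, z forward; pixel columns grow to the right and rows downward; lengths in m; the calibration is good to about 2 mm. A picture is of the moment at which its call begins. There is no depth.
- manip.sign_off(): hands the job in; it is judged then, once.
The state is a dict: "time_s": time; "joints": joint angles; "joint_vel": joint speeds; "joint_efforts": joint torques, N m; "tool_pos": TCP position; "eef_rot": TCP orientation; "wrist_force": force on the tool from outside, world axes, zero at the start; "moment": the same for the moment, N m; "width": opening from 0.0 (shut) to 1.0 (fully open); "finger_force": force on a finger pad.
Only numpy, scipy, OpenCV 4.12 (cv2) and the standard library are available. Lean on these libraries where they do the work, as an engineer would, in place of code of your own. Each camera call takes 0.05 s, during which the arm holds its last target. There are 200 camera calls.

## Task

Pick up the hooked specimen carrier by its blue tab, lift its hook over the lip of the rail, set the hook's foot down gently on the plain channel floor behind the lip, beside the seat, and then slide it along the floor until it drops into the one seat (under the orange mark). Leave the carrier hanging there, fully down in the seat and let go; never load the rail with more than 25 N, and leave the glassware and the bottle where they are.

Things in the scene. Friction and masses are not known exactly. Their poses are not given: they have to be found in the camera images.
- carrier_grip (a point): Centre of the blue tab (26 x, 14 y, 46 mm z) on top of the loose steel C-hook carrier; ribs on its two y faces: grip it from above across y. It is 110 mm above the carrier's underside. Carrier axes: z up, x from the spine to the C's open side. No other part reaches higher than 22 mm below this point.
- carrier: The carrier, 0.17 to 0.35 kg, 133 mm tall, standing on its base; origin on its underside below the tab. Base: x -27 to +45, y +-27 mm, 14 mm high with its metal discs. Spine: x -27 to -19, y +-12 mm. Bridge: 80 to 88 mm high, x -27 to +5 mm. It hangs upright by itself when its foot rests in the rail's channel.
- hook_foot (a point): Lowest point of the hook's down-turned foot, 54 mm straight below carrier_grip, 56 mm above the carrier's underside. The foot is 10 mm thick in x and 20 mm wide in y, its end rounded with 10 mm radius in the y-z plane; it hangs 24 mm below the bridge. The gap from foot to spine (for the lip) is 14 mm in x.
- rail_stand: Fixed two-post stand bearing the rail; origin on the bench under the middle between the posts. Its y runs along the rail, its x across it from lip (robot side) to back wall. Posts at y = +-115 mm, 18 mm thick, with feet 85 x 34 mm.
- lip_top (a point): Middle of the top edge of the anti-jump lip, 12 mm to -x and 14 mm up from rail_floor, stand axes. Lip 6 mm thick (x -15 to -9 mm of rail_floor), back wall x +9 to +15 mm with its top 20 mm above the floor. The rail, 300 mm long, is rigid metal; its underside is 12 mm below the floor (20 mm at the posts).
- rail_floor (a point): Centre line of the channel floor (level, 18 mm wide) mid-way between the posts, stand axes, 125 mm above the bench. The only seat, a notch 24 mm long in y, 6 mm deep, upright ends, has its centre anywhere from y = -32 to +32 mm of here: NOT reported. An orange mark is on the back wall over it. Slide the foot along the floor with a few newtons until it sinks in.
- beaker: Glass beaker, 73 mm wide, 94 mm high, origin under its base; leave alone.
- small_bottle: Small clear bottle with red cap, 57 mm wide, 125 mm high, origin under its base; leave alone.
- petri_dish: Clear petri dish, 91 mm wide, 16 mm high, on the bench in front of the rail, origin under its base; leave alone.
- flask: Conical glass flask, 83 mm wide, 134 mm high, origin under its base; leave alone.
Things that resemble listed ones, but are neither listed nor needed, are in the scene too. Leave any purple look-alike of the carrier alone.

How it is judged:
By the outcome, as a careful person would: the job done as asked, in the order asked, and still so for the second after the job is handed in, with the robot touching nothing.
It also fails if it takes over 70 s, if anything falls off the work surface, if the arm or the gripper's body presses on something with over 40 N, if the wrist force passes 120 N, or if a joint passes its speed limit or range.

## Working session

There is one attempt and no reset: what is moved stays moved. The work goes in short steps, Python scripts to look and compute and a tool call to move; the robot and the scene stay as the last step left them, time stands still between calls to the robot, and variables do not carry over. Pictures are saved under pics/ and viewed, at most 10 in all, crops included, and the job is handed in when it is done.

Besides the shell and the picture viewer there is one more tool, called by a JSON object that holds its "fn" and its "kwargs". drive_tool: Moves the arm, as the interface text tells. Its arguments: {"type":"object","properties":{"dp":{"type":"array","items":{"type":"array","items":{"type":"number"}}},"rot":{"type":"array","items":{"type":"array","items":{"type":"number"}}},"hand":{"type":"array","items":{"type":"number"}}},"required":["dp","rot","hand"]}

```bash
mkdir -p pics; cat > h.py <<'E'
import numpy as np, cv2
from cell import manip, get_image
def grab(n,f=None):
    im=get_image(n)
    if f: cv2.imwrite('pics/'+f,im['color'])
    return im
def ray(im,uv):
    K=np.array(im['intrinsics']);d=np.array(im['distortion'])
    p=cv2.undistortPoints(np.array([[uv]],float),K,d)[0,0]
    R=cv2.Rodrigues(np.array(im['rvec'],float))[0];t=np.array(im['tvec'],float).ravel()
    return -R.T@t, R.T@np.array([p[0],p[1],1])
def onz(im,uv,z):
    o,d=ray(im,uv); return o+d*(z-o[2])/d[2]
def tri(a,ua,b,ub):
    o1,d1=ray(a,ua);o2,d2=ray(b,ub)
    s=np.linalg.lstsq(np.c_[d1,-d2],o2-o1,rcond=None)[0]
    p=o1+s[0]*d1;q=o2+s[1]*d2
    return (p+q)/2,np.linalg.norm(p-q)
def proj(im,P):
    return cv2.projectPoints(np.array(P,float).reshape(-1,3),np.array(im['rvec'],float),np.array(im['tvec'],float),np.array(im['intrinsics']),np.array(im['distortion'],float))[0][:,0]
E
python3 - <<'E'
from h import *
a=grab('scene','s0.png');b=grab('top','t0.png')
for i in(a,b):print(ray(i,(320,200)))
print(manip.observe())
E
```

```text
(array([-0.01392104,  0.66672081,  0.73812971]), array([ 0.51592082, -0.60339628, -0.60818045]))
(array([0.33217955, 0.05343597, 1.08890028]), array([ 0.18166565, -0.01559597, -0.98329465]))
{'time_s': 0.1, 'joints': array([-1.32799395e+00,  3.20214923e-01,  1.56555813e+00,  4.51772089e-06,
        1.25739356e+00, -1.99950442e-02]), 'joint_vel': array([ 5.14736791e-04, -2.22072062e-03, -2.88552590e-03, -1.57783888e-04,
       -1.66176696e-03,  4.93849172e-05]), 'joint_efforts': array([ 4.39034648e-04, -4.13332772e+01, -2.32509577e+01,  7.28480774e-02,
        4.22022364e-02, -6.86834892e-05]), 'tool_pos': array([ 0.14934239, -0.55510846,  0.40401118]), 'eef_rot': array([ 9.91379387e-01,  1.31020192e-01, -8.53560724e-05, -7.82338704e-04]), 'wrist_force': array([ 0.09590531, -0.10806274, -0.12103008]), 'moment': array([-0.01004154,  0.01166917,  0.01887812]), 'finger_force': 0.0, 'width': 0.9965663020136064}
```

View pics/s0.png

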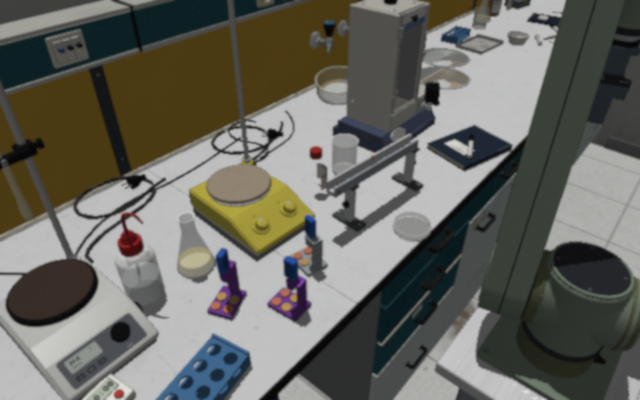

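View pics/t0.png

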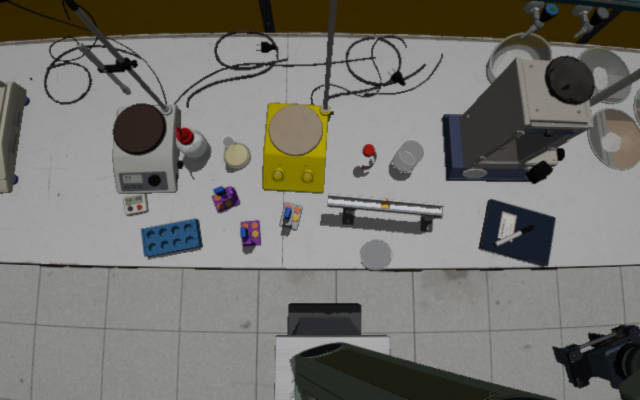

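Candidates for the carrier, scene/top: purple (228,285)/(225,195), purple (290,290)/(250,232), grey (311,245)/(291,214). The grey steel one fits, since purple look-alikes are to be left alone. I'll confirm it in an enlarged crop.

```bash
python3 - <<'E'
import cv2
s=cv2.imread('pics/s0.png');t=cv2.imread('pics/t0.png')
c=cv2.resize(s[125:275,270:430],None,fx=5,fy=5,interpolation=cv2.INTER_CUBIC)[:600]
a=cv2.resize(s[200:280,275:355],(400,400),interpolation=cv2.INTER_CUBIC)
b=cv2.resize(t[190:240,265:315],(400,400),interpolation=cv2.INTER_CUBIC)
d=cv2.resize(t[185:225,320:450],(800,246),interpolation=cv2.INTER_CUBIC)[:200]
cv2.imwrite('pics/c1.png',cv2.vconcat([cv2.hconcat([a,b]),d]))
cv2.imwrite('pics/c2.png',cv2.resize(s[125:235,310:430],(654,600),interpolation=cv2.INTER_CUBIC))
E
```

```text
(no output)
```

View pics/c1.png

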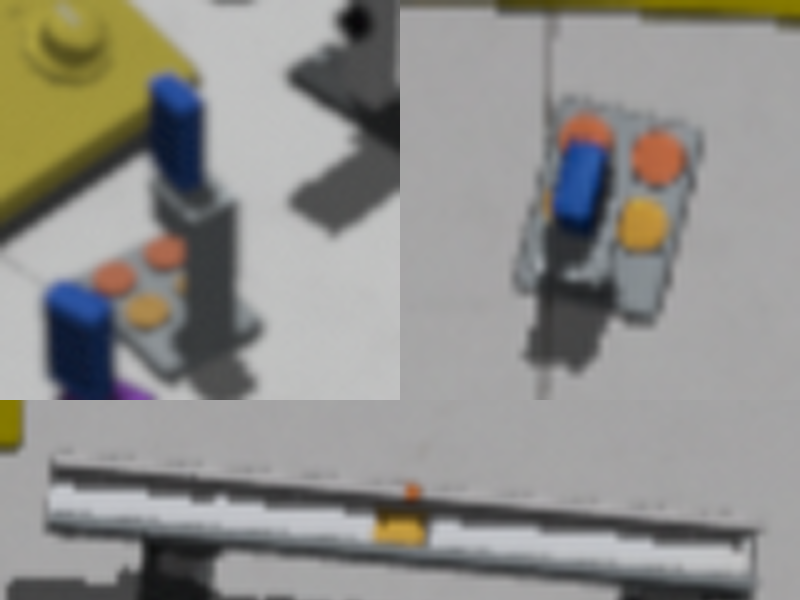

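View pics/c2.png

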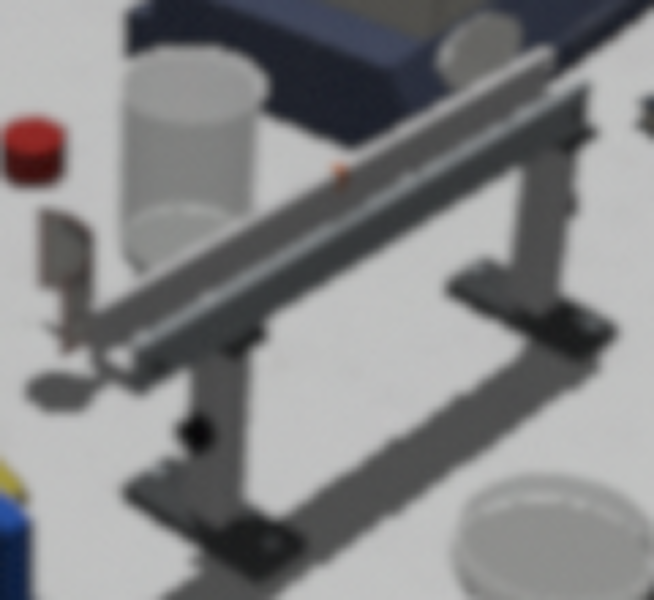

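The crop confirms the grey steel carrier: blue tab at scene (310,217) and top (291,213), C open side toward the discs. The seat is the yellow patch at top (385,206), with the orange mark at top (387,200) and scene (372,157).

```bash
cat > fit.py <<'E'
from h import *
from scipy.optimize import minimize, least_squares
a=grab('scene');b=grab('top')
def box(x,y,w,lo,hi):
    P=np.array([[i,j,k] for i in(lo[0],hi[0]) for j in(lo[1],hi[1]) for k in(lo[2],hi[2])])
    c,s=np.cos(w),np.sin(w)
    return np.c_[x+c*P[:,0]-s*P[:,1],y+s*P[:,0]+c*P[:,1],P[:,2]]
S=4
def soft(im,P,win):
    x0,y0,x1,y1=win
    h=cv2.convexHull(((proj(im,P)-[x0,y0]+.5)*S*16).astype(np.int32))
    m=np.zeros(((y1-y0)*S,(x1-x0)*S),np.uint8);cv2.fillConvexPoly(m,h,255,shift=4)
    return cv2.resize(m,(x1-x0,y1-y0),interpolation=cv2.INTER_AREA)/255.
W=[(a,(300,205,325,245)),(b,(280,202,302,226))]
T=[]
for im,(x0,y0,x1,y1) in W:
    c=im['color'][y0:y1,x0:x1].astype(float); T.append(np.clip((c[...,0]-c[...,2]-20)/80,0,1))
T[0][30:, :]=T[0][30:,:]  # look-alike tab excluded by window
yy,xx=np.mgrid[205:245,300:325]; 
def cost(p):
    P=box(p[0],p[1],p[2],(-.013,-.007,.087),(.013,.007,.133))
    return sum(((soft(im,P,w)-t)**2).sum() for (im,w),t in zip(W,T))
print('blue px',[t.sum() for t in T])
g=onz(b,(291,213),.12); best=None
for w in np.radians([-30,-10,10,30]):
    r=minimize(cost,[g[0],g[1],w],method='Nelder-Mead',options=dict(initial_simplex=[[g[0],g[1],w],[g[0]+.01,g[1],w],[g[0],g[1]+.01,w],[g[0],g[1],w+.2]]))
    print(r.x,r.fun)
    if best is None or r.fun<best.fun: best=r
print('tab',best.x,np.degrees(best.x[2]))
t=lambda u,v:(320+u*130/800,185+(v-400)*40/246)
s=lambda u,v:(310+u*120/654,125+v*110/600)
print('mark',tri(a,s(340,173),b,t(413,490)))
# rail: points (local x,y,z rel. rail centre)
obs=[(b,t(50,457),(.015,.15,.145)),(b,t(757,524),(.015,-.15,.145)),
     (a,s(550,50),(.012,-.15,.145)),(a,s(88,322),(.012,.15,.145)),(a,s(137,352),(-.012,.15,.139)),(a,s(586,88),(-.012,-.15,.139))]
def res(p):
    c,sn=np.cos(p[2]),np.sin(p[2]);o=[]
    for im,uv,l in obs:
        o+=list(proj(im,[p[0]+c*l[0]-sn*l[1],p[1]+sn*l[0]+c*l[1],l[2]])[0]-uv)
    return o
g=onz(b,(385,206),.125)
r=least_squares(res,[g[0],g[1],0]);print('rail',r.x,np.degrees(r.x[2]),np.round(r.fun,1))
x,y,w=r.x
print('seat floor pt',onz(b,t(400,527),.119))
for q in [onz(b,t(400,527),.119),tri(a,s(340,173),b,t(413,490))[0]]:
    d=q[:2]-[x,y];print('rel rail',np.array([[np.cos(w),np.sin(w)],[-np.sin(w),np.cos(w)]])@d)
O=[]
ra=a['color'].copy()
def draw(im,bx,p,win,f):
    x0,y0,x1,y1=win
    c=cv2.resize(im['color'][y0:y1,x0:x1],None,fx=f,fy=f,interpolation=cv2.INTER_CUBIC)
    for lo,hi,col in bx:
        P=(proj(im,box(*p,lo,hi))-[x0,y0]+.5)*f
        for i in range(8):
            for k in(1,2,4):
                if not i&k: cv2.line(c,tuple(map(int,P[i])),tuple(map(int,P[i|k])),col,1)
    return c
R=[((-.015,-.15,.113),(-.009,.15,.139),(0,255,0)),((.009,-.15,.113),(.015,.15,.145),(0,0,255))]
C=[((-.013,-.007,.087),(.013,.007,.133),(0,255,255)),((-.027,-.027,0),(.045,.027,.012),(0,255,0)),((-.027,-.012,0),(-.019,.012,.088),(0,0,255))]
c1=draw(a,R,r.x,(325,130,425,215),4);c2=draw(b,R,r.x,(322,190,447,225),6)
c3=draw(a,C,best.x,(280,205,340,280),4);c4=draw(b,C,best.x,(265,190,315,240),4)
M=np.zeros((600,800,3),np.uint8)
for c,(X,Y) in((c1,(0,0)),(c3,(420,0)),(c2,(0,345)),):
    M[Y:Y+c.shape[0],X:X+c.shape[1]]=c[:600-Y,:800-X]
M[300:345]=0; M[0:200,600:800]=0
M[:200,600:800]=c4
M[345:555,0:750]=c2
cv2.imwrite('pics/ov.png',M)
E
python3 fit.py
```

```text
blue px [np.float64(75.75), np.float64(45.5375)]
[ 0.47835729  0.12297618 -0.79604646] 122.55581933631296
[ 0.47865642  0.12326589 -0.84067266] 120.01626147395233
[ 0.48228405  0.11849953 -0.80341763] 134.38651137783546
[0.47768262 0.12183124 0.73494959] 209.98806270424836
tab [ 0.47865642  0.12326589 -0.84067266] -48.16699545759365
mark (array([ 0.50937667, -0.1345201 ,  0.13969278]), np.float64(0.0009728282817437316))
rail [ 0.49326545 -0.12662291 -0.0858117 ] -4.916648048313201 [-1.5  0.2 -0.3  0.  -0.2  0.1  0.7 -1.4 -0.3  0.   0.7 -1.3]
seat floor pt [ 0.49759565 -0.13232112  0.119     ]
rel rail [ 0.00480264 -0.00530612]
rel rail [ 0.01672878 -0.0064873 ]
```

View pics/ov.png

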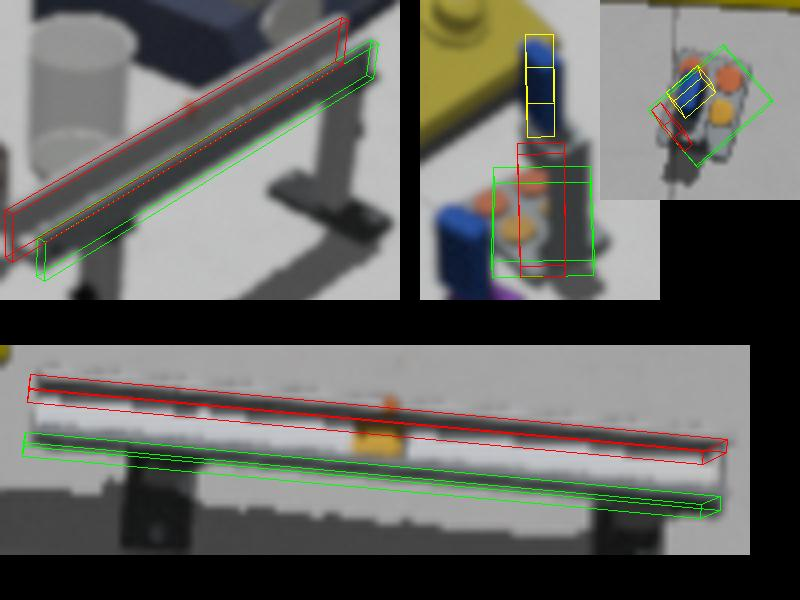

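Rail overlay matches within about 2 px of the crop. The tab fit was wrong because the blue mask missed the dark side, so I'll refit with a better mask and add the base outline.

```bash
sed -i "s#T.append(.*#T.append(np.clip((c[...,0]-1.35*c[...,2]-8)/15,0,1)*(c[...,0]>c[...,1]*1.2))#; s#np.radians(\[-30,-10,10,30\])#np.radians([-40,-20,0,20])#; s#(.013,.007,.133))\$#(.013,.007,.133))#" fit.py
python3 fit.py; python3 - <<'E'
import cv2
M=cv2.imread('pics/ov.png');a=M[:300,420:600];b=M[:200,600:800]
import numpy as np
o=np.zeros((600,800,3),np.uint8);o[:,:360]=cv2.resize(a,(360,600));o[:400,380:780]=cv2.resize(b,(400,400))
cv2.imwrite('pics/ov2.png',o)
E
```

```text
blue px [np.float64(176.16666666666669), np.float64(59.17666666666666)]
[ 0.47814103  0.12294332 -0.69121378] 61.66459473279509
[ 0.47805738  0.12296276 -0.68677535] 61.204433256439835
[ 0.47820314  0.12297978 -0.69362463] 60.97204725105729
[ 0.47602739  0.12477178 -0.68252154] 63.44836097654748
tab [ 0.47820314  0.12297978 -0.69362463] -39.741764104742266
mark (array([ 0.50937667, -0.1345201 ,  0.13969278]), np.float64(0.0009728282817437316))
rail [ 0.49326545 -0.12662291 -0.0858117 ] -4.916648048313201 [-1.5  0.2 -0.3  0.  -0.2  0.1  0.7 -1.4 -0.3  0.   0.7 -1.3]
seat floor pt [ 0.49759565 -0.13232112  0.119     ]
rel rail [ 0.00480264 -0.00530612]
rel rail [ 0.01672878 -0.0064873 ]
```

View pics/ov2.png

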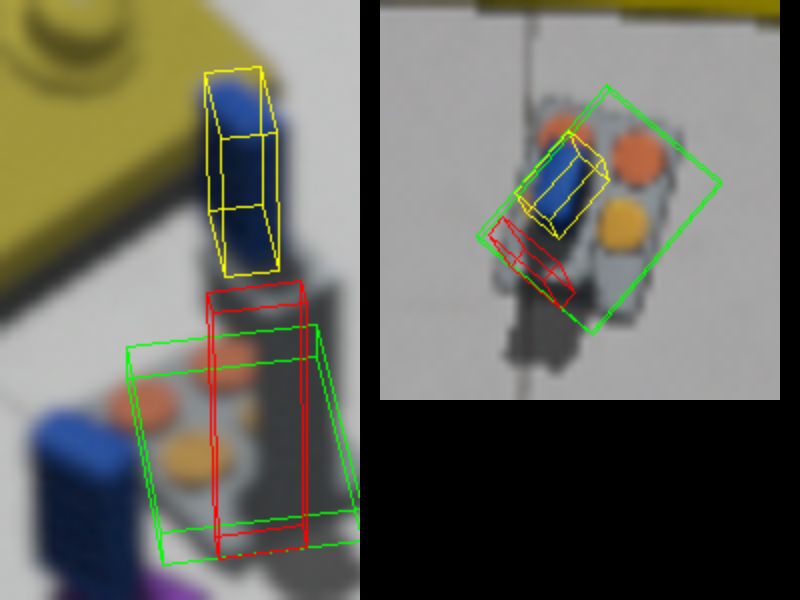

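The tab yaw from the fit is clearly wrong. The base outline in the top view gives about -14°, so I'll fit by corner points instead.

```bash
cat > fit2.py <<'E'
from h import *
from scipy.optimize import least_squares
a=grab('scene');b=grab('top')
t=lambda u,v:(265+(u-380)/8-.5,190+v/8-.5)
s=lambda u,v:(275+u/5-.5,200+v/5-.5)
obs=[(b,t(545,95),(.045,.027,.012)),(b,t(682,130),(.045,-.027,.012)),(b,t(635,322),(-.027,-.027,.012)),(b,t(497,290),(-.027,.027,.012)),
(a,s(175,382),(-.027,.027,.0)),(a,s(262,328),(-.027,-.027,.0)),(a,s(177,86),(0,0,.133)),(b,t(575,170),(0,0,.133)),
(a,s(152,172),(.013,.007,.087)),(a,s(238,202),(-.027,-.012,.088)),(a,s(205,188),(-.013,-.007,.087))]
def res(p):
    c,sn=np.cos(p[2]),np.sin(p[2]);o=[]
    for im,uv,l in obs:
        o+=list(proj(im,[p[0]+c*l[0]-sn*l[1],p[1]+sn*l[0]+c*l[1],l[2]])[0]-uv)
    return o
r=least_squares(res,[.478,.12,-.2],loss='soft_l1')
print(r.x,np.degrees(r.x[2]));print(np.round(np.reshape(res(r.x),(-1,2)),1))
print('tab tri',tri(a,s(177,86),b,t(575,170)))
for l in obs[:4]: print(onz(b,l[1],.012).round(4))
E
python3 fit2.py
```

```text
[ 0.47767147  0.12222707 -0.21740899] -12.456617595095729
[[-0.5 -0.4]
 [ 0.5 -0.7]
 [ 0.6 -0.5]
 [-0.4 -0.7]
 [-1.4  1.5]
 [ 1.4  1.2]
 [ 0.2  0.5]
 [-1.7  1. ]
 [-1.  -1.4]
 [ 0.9 -1.1]
 [ 1.4 -0.6]]
tab tri (array([0.48104902, 0.1183506 , 0.12996905]), np.float64(0.000973572581181216))
[0.5263 0.1374 0.012 ]
[0.5138 0.0876 0.012 ]
[0.4441 0.1035 0.012 ]
[0.4552 0.1531 0.012 ]
```

Carrier is at (0.478, 0.1215), yaw -12.5°, with residuals of about 1 px (2 mm). It is within reach and the base size fits. Next I move above it.

{"fn": "drive_tool", "kwargs": {"dp": [[0.485,0.995,0],[0.485,0.995,0],[0.485,0.995,0],[0.485,0.995,0],[0.485,0.995,0],[0.485,0.995,0],[0.485,0.995,0],[0.485,0.995,0],[0.485,0.995,0],[0.485,0.995,0],[0.485,0.995,0],[0.485,0.995,0],[0.485,0.995,0],[0.485,0.995,0],[0.485,0.995,0],[0.485,0.995,0],[0.485,0.995,0]], "rot": [[0,0,-0.08],[0,0,-0.08],[0,0,-0.08],[0,0,-0.08],[0,0,-0.08],[0,0,-0.08],[0,0,-0.08],[0,0,-0.08],[0,0,-0.08],[0,0,-0.08],[0,0,-0.08],[0,0,-0.08],[0,0,-0.08],[0,0,-0.08],[0,0,-0.08],[0,0,-0.08],[0,0,-0.08]], "hand": [-1,-1,-1,-1,-1,-1,-1,-1,-1,-1,-1,-1,-1,-1,-1,-1,-1]}}

```text
time_s: 2.52
tool_pos: [0.3145, -0.2162, 0.4049]
eef_rot: [1.0, 0.012, 0.0, 0.0]
wrist_force: [0.2, -0.3, -0.1]
width: 1.001
finger_force: 0.0
```

{"fn": "drive_tool", "kwargs": {"dp": [[0.485,0.995,0],[0.485,0.995,0],[0.485,0.995,0],[0.485,0.995,0],[0.485,0.995,0],[0.485,0.995,0],[0.485,0.995,0],[0.485,0.995,0],[0.485,0.995,0],[0.485,0.995,0],[0.485,0.995,0],[0.485,0.995,0],[0.485,0.995,0],[0.485,0.995,0],[0.485,0.995,0],[0.485,0.995,0],[0.485,0.995,0],[0,0,0],[0,0,0]], "rot": [[0,0,-0.08],[0,0,-0.08],[0,0,-0.08],[0,0,-0.08],[0,0,-0.08],[0,0,-0.08],[0,0,-0.08],[0,0,-0.08],[0,0,-0.08],[0,0,-0.08],[0,0,-0.08],[0,0,-0.08],[0,0,-0.08],[0,0,-0.08],[0,0,-0.08],[0,0,-0.08],[0,0,-0.08],[0,0,0],[0,0,0]], "hand": [-1,-1,-1,-1,-1,-1,-1,-1,-1,-1,-1,-1,-1,-1,-1,-1,-1,-1,-1]}}

```text
time_s: 4.9
tool_pos: [0.4788, 0.121, 0.4047]
eef_rot: [0.994, -0.106, -0.0, 0.0]
wrist_force: [-0.4, -0.8, -0.6]
width: 1.0
finger_force: 0.0
```

{"fn": "drive_tool", "kwargs": {"dp": [[0,0,-1],[0,0,-1],[0,0,-1],[0,0,-1],[0,0,-0.8],[0,0,-0.6],[0,0,-0.4],[0,0,-0.2],[0,0,0],[0,0,0],[0,0,0],[0,0,0],[0,0,0],[0,0,0],[0,0,0],[0,0,0]], "rot": [[0,0,-0.03],[0,0,0],[0,0,0],[0,0,0],[0,0,0],[0,0,0],[0,0,0],[0,0,0],[0,0,0],[0,0,0],[0,0,0],[0,0,0],[0,0,0],[0,0,0],[0,0,0],[0,0,0]], "hand": [-1,-1,-1,-1,-1,-1,-1,-1,-1,-0.5,0,0.3,0.6,1,1,1]}}

```text
time_s: 6.9
tool_pos: [0.4792, 0.1213, 0.2848]
eef_rot: [0.994, -0.108, -0.0, 0.0]
wrist_force: [-0.2, 1.0, 0.3]
width: 0.262
finger_force: 0.0
```

```bash
python3 - <<'E'
from h import *
a=grab('scene');b=grab('top')
o=np.zeros((600,800,3),np.uint8)
o[:,:400]=cv2.resize(a['color'][185:285,270:337],(400,600),interpolation=cv2.INTER_CUBIC)
o[:400,400:]=cv2.resize(b['color'][185:245,260:320],(400,400),interpolation=cv2.INTER_CUBIC)
cv2.imwrite('pics/g.png',o);print(manip.observe())
E
```

```text
{'time_s': 7.0, 'joints': array([ 2.24771965e-01,  3.07967383e-01,  1.91983435e+00, -5.74017718e-05,
        9.13846664e-01,  2.01275555e+00]), 'joint_vel': array([ 0.00248634,  0.00043409, -0.00215731,  0.00375279, -0.00079203,
       -0.00175669]), 'joint_efforts': array([ 1.71551522e-02, -3.62821698e+01, -1.89118838e+01, -3.20439180e-02,
       -7.38443295e-02, -3.81734266e-03]), 'tool_pos': array([0.47918693, 0.12134909, 0.28475873]), 'eef_rot': array([ 9.94111403e-01, -1.08362895e-01, -1.89010829e-05,  3.05958836e-05]), 'wrist_force': array([-0.5098346 ,  0.34557238,  0.02900571]), 'moment': array([0.19453077, 0.01087633, 0.00221824]), 'finger_force': 0.4945145733654499, 'width': 0.17442917098602348}
```

View pics/g.png

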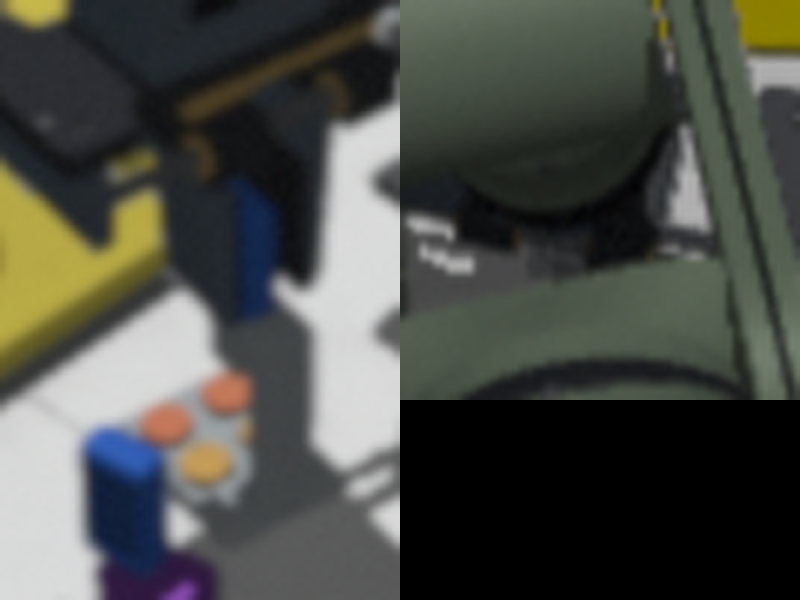

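The tab (crop 255,245) sits between the fingers, which are about to close on it. I'll finish closing and lift a little.

{"fn": "drive_tool", "kwargs": {"dp": [[0,0,0],[0,0,0],[0,0,0],[0,0,0],[0,0,0.2],[0,0,0.5],[0,0,0.5],[0,0,0.8],[0,0,0],[0,0,0]], "rot": [[0,0,0],[0,0,0],[0,0,0],[0,0,0],[0,0,0],[0,0,0],[0,0,0],[0,0,0],[0,0,0],[0,0,0]], "hand": [1,1,1,1,1,1,1,1,1,1]}}

```text
time_s: 8.25
tool_pos: [0.479, 0.1213, 0.3247]
eef_rot: [0.994, -0.108, -0.0, 0.0]
wrist_force: [0.0, -0.5, -1.3]
width: 0.151
finger_force: 30.0
```

Gripped (13.7 mm opening, 30 N). Before approaching, I'll refine the rail's cross position by fitting edge profiles on the first pictures.

```bash
cat > rail.py <<'E'
from h import *
b=grab('top');a=grab('scene')
T=cv2.cvtColor(cv2.imread('pics/t0.png'),cv2.COLOR_BGR2GRAY).astype(np.float32)
S=cv2.cvtColor(cv2.imread('pics/s0.png'),cv2.COLOR_BGR2GRAY).astype(np.float32)
x,y,w=.4933,-.1266,-.0858
def W(l): 
    l=np.atleast_2d(l);c,s=np.cos(w),np.sin(w)
    return np.c_[x+c*l[:,0]-s*l[:,1],y+s*l[:,0]+c*l[:,1],l[:,2]]
for nm,im,I in(('top',b,T),('scene',a,S)):
  for z in (.125,.139,.145):
    xs=np.arange(-.030,.0301,.002); print(nm,z)
    for ys in ([.04,.06,.08,.1],[-.1,-.08,-.06,-.04]):
        v=np.mean([cv2.remap(I,*[q.astype(np.float32).reshape(1,-1) for q in proj(im,W(np.c_[xs,0*xs+yy,0*xs+z])).T],cv2.INTER_LINEAR)[0] for yy in ys],0)
        print(' '.join(f'{int(i*1000)}:{int(k)}' for i,k in zip(xs,v)))
# along the rail: yellow
ys=np.arange(-.04,.0301,.002)
C=cv2.imread('pics/t0.png').astype(np.float32);sat=C[...,2]-C[...,0]
for xx in (.002,.006):
    P=proj(b,W(np.c_[0*ys+xx,ys,0*ys+.122]))
    v=cv2.remap(sat,*[q.astype(np.float32).reshape(1,-1) for q in P.T],cv2.INTER_LINEAR)[0]
    print('seat',' '.join(f'{round(i*1000)}:{int(k)}' for i,k in zip(ys,v)))
# ends
ys=np.r_[np.arange(-.165,-.1349,.002),np.arange(.135,.1651,.002)]
v=cv2.remap(T,*[q.astype(np.float32).reshape(1,-1) for q in proj(b,W(np.c_[0*ys+.003,ys,0*ys+.125])).T],cv2.INTER_LINEAR)[0]
print('ends',' '.join(f'{round(i*1000)}:{int(k)}' for i,k in zip(ys,v)))
E
python3 rail.py
```

```text
top 0.125
-30:74 -27:91 -25:101 -23:104 -21:105 -19:104 -17:103 -15:96 -13:89 -11:70 -9:61 -7:75 -5:107 -3:131 -1:159 0:181 2:191 4:192 6:186 8:148 10:104 12:72 14:60 16:70 18:110 20:151 22:159 24:160 26:162 28:163 30:163
-30:109 -27:125 -25:133 -23:135 -21:136 -19:136 -17:136 -15:136 -13:125 -11:97 -9:71 -7:77 -5:106 -3:131 -1:159 0:181 2:191 4:193 6:189 8:158 10:114 12:77 14:61 16:71 18:111 20:150 22:160 24:160 26:162 28:163 30:163
top 0.139
-30:96 -27:104 -25:106 -23:106 -21:106 -19:104 -17:96 -15:86 -13:67 -11:61 -9:83 -7:114 -5:138 -3:167 -1:186 0:192 2:192 4:179 6:136 8:94 10:66 12:60 14:82 16:129 18:157 20:157 22:160 24:162 26:163 28:163 30:163
-30:123 -27:128 -25:129 -23:129 -21:129 -19:130 -17:130 -15:117 -13:89 -11:68 -9:83 -7:112 -5:139 -3:168 -1:186 0:193 2:192 4:182 6:140 8:97 10:66 12:61 14:83 16:129 18:156 20:158 22:160 24:161 26:163 28:163 30:163
top 0.145
-30:101 -27:106 -25:107 -23:107 -21:106 -19:101 -17:92 -15:75 -13:62 -11:68 -9:100 -7:126 -5:154 -3:179 -1:191 0:193 2:189 4:158 6:111 8:76 10:60 12:70 14:110 16:151 18:158 20:158 22:161 24:163 26:164 28:163 30:163

[... 1519 characters left out ...]
 -26:-6 -24:-6 -22:-6 -20:-6 -18:-5 -16:8 -14:57 -12:101 -10:120 -8:121 -6:121 -4:121 -2:121 0:121 2:121 4:116 6:98 8:46 10:13 12:-1 14:-6 16:-6 18:-6 20:-6 22:-6 24:-6 26:-6 28:-6 30:-6
seat -40:-6 -38:-6 -36:-6 -34:-6 -32:-6 -30:-6 -28:-6 -26:-6 -24:-7 -22:-6 -20:-6 -18:-4 -16:7 -14:43 -12:85 -10:116 -8:124 -6:127 -4:124 -2:120 0:117 2:104 4:87 6:72 8:24 10:2 12:-4 14:-6 16:-6 18:-6 20:-6 22:-6 24:-6 26:-6 28:-6 30:-6
ends -165:163 -163:163 -161:163 -159:161 -157:148 -155:133 -153:163 -151:181 -149:189 -147:190 -145:190 -143:190 -141:191 -139:191 -137:192 -135:192 135:194 137:193 139:193 141:193 143:191 145:185 147:160 149:160 151:163 153:164 155:164 157:164 159:163 161:163 163:163 165:163
```

Rail edges agree within about 1 mm, and the seat centre is about (0.4935, -0.130) with rail yaw -4.9°. I'll approach in front of the lip at underside height 0.09, 36 mm to the left of the seat.

{"fn": "drive_tool", "kwargs": {"dp": [[0,0,0.5],[-0.5,0,0.5],[-0.6,0,0.5],[-0.6,0,0.5],[-0.6,0,0.3],[-0.3,-0.5,0.2],[0,-0.8,0],[0,-0.8,0],[0,-0.8,0],[0,-0.8,0],[0,-0.8,0],[0,-0.8,0],[0,-0.8,0],[0,-0.8,0],[0,-0.8,0],[0,-0.8,0],[0,-0.8,0],[0,-0.8,0],[0,-0.36,0],[0,0,0]], "rot": [[0,0,0],[0,0,0],[0,0,0],[0,0,0],[0,0,0],[0,0,0],[0,0,0.1],[0,0,0.1],[0,0,0.1],[0,0,0.1],[0,0,0.1],[0,0,0.1],[0,0,0.1],[0,0,0.05],[0,0,0],[0,0,0],[0,0,0],[0,0,0],[0,0,0],[0,0,0]], "hand": [1,1,1,1,1,1,1,1,1,1,1,1,1,1,1,1,1,1,1,1]}}

```text
time_s: 10.85
tool_pos: [0.4272, -0.0883, 0.3747]
eef_rot: [0.999, -0.044, -0.0, -0.0]
wrist_force: [-0.6, -0.0, -1.1]
width: 0.148
finger_force: 30.0
```

```bash
python3 - <<'E'
from h import *
a=grab('scene')
x0,y0,x1,y1=320,130,420,225;f=6
c=cv2.resize(a['color'][y0:y1,x0:x1],None,fx=f,fy=f,interpolation=cv2.INTER_CUBIC)
o=manip.observe();p=o['tool_pos'];w=2*np.arctan2(o['eef_rot'][1],o['eef_rot'][0]);u=p[2]-.2848
print(p,np.degrees(w),o['wrist_force'])
def dr(x,y,w,zo,lo,hi,col):
    P=np.array([[i,j,k] for i in(lo[0],hi[0]) for j in(lo[1],hi[1]) for k in(lo[2],hi[2])])
    cc,s=np.cos(w),np.sin(w)
    P=np.c_[x+cc*P[:,0]-s*P[:,1],y+s*P[:,0]+cc*P[:,1],P[:,2]+zo]
    P=(proj(a,P)-[x0,y0]+.5)*f
    for i in range(8):
        for k in(1,2,4):
            if not i&k: cv2.line(c,tuple(map(int,P[i])),tuple(map(int,P[i|k])),col,1)
for lo,hi,col in [((-.027,-.027,0),(.045,.027,.012),(0,255,0)),((-.027,-.012,0),(-.019,.012,.088),(0,0,255))]: dr(p[0],p[1],w,u,lo,hi,col)
dr(.4935,-.130,-.0858,0,(-.015,-.15,.113),(-.009,.15,.139),(255,255,0))
cv2.imwrite('pics/a1.png',c)
E
```

```text
[ 0.427169   -0.08794166  0.37473708] -4.973886174688412 [ 0.32314771  0.12171521 -2.58996169]
```

View pics/a1.png

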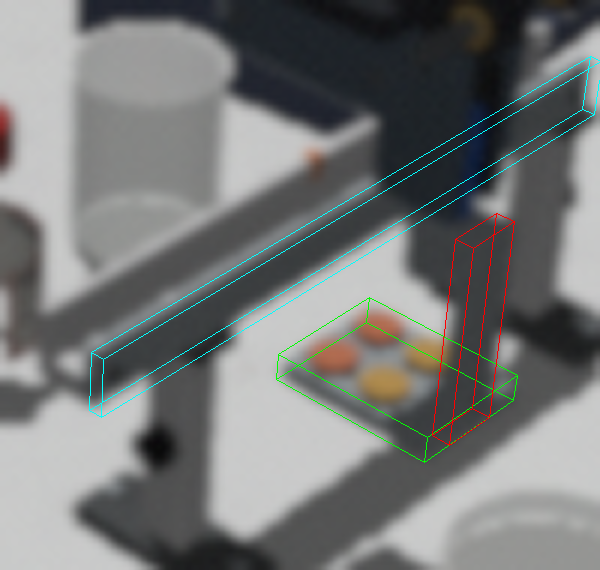

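The carrier overlay fits within about 1 px, with lip and carrier consistent to about 3 mm. I'll move over the lip in short steps, watching the force.

{"fn": "drive_tool", "kwargs": {"dp": [[0.5,-0.043,0],[0.5,-0.043,0],[0.5,-0.043,0],[0.5,-0.043,0],[0.2,-0.017,0],[0.2,-0.017,0],[0.2,-0.017,0],[0,0,0]], "rot": [[0,0,0],[0,0,0],[0,0,0],[0,0,0],[0,0,0],[0,0,0],[0,0,0],[0,0,0]], "hand": [1,1,1,1,1,1,1,1]}}

```text
time_s: 11.9
tool_pos: [0.4793, -0.0924, 0.3748]
eef_rot: [0.999, -0.043, 0.0, 0.0]
wrist_force: [-0.3, -0.2, -2.8]
width: 0.151
finger_force: 30.0
```

{"fn": "drive_tool", "kwargs": {"dp": [[0.15,-0.013,0],[0.15,-0.013,0],[0.15,-0.013,0],[0.15,-0.013,0],[0,0,0]], "rot": [[0,0,0],[0,0,0],[0,0,0],[0,0,0],[0,0,0]], "hand": [1,1,1,1,1]}}

```text
time_s: 12.52
tool_pos: [0.4914, -0.0934, 0.3747]
eef_rot: [0.999, -0.043, -0.0, 0.0]
wrist_force: [-0.5, 0.7, -1.5]
width: 0.153
finger_force: 30.0
```

{"fn": "drive_tool", "kwargs": {"dp": [[0.1,-0.01,0],[0.1,-0.01,0],[0.1,-0.01,0],[0.1,-0.01,0],[0.05,0,0],[0,0,0]], "rot": [[0,0,0],[0,0,0],[0,0,0],[0,0,0],[0,0,0],[0,0,0]], "hand": [1,1,1,1,1,1]}}

```text
time_s: 13.28
tool_pos: [0.5002, -0.0942, 0.3747]
eef_rot: [0.999, -0.043, -0.0, 0.0]
wrist_force: [-0.9, -0.1, -2.1]
width: 0.154
finger_force: 30.0
```

{"fn": "drive_tool", "kwargs": {"dp": [[-0.1,0,0],[0,0,-0.05],[0,0,-0.05],[0,0,0]], "rot": [[0,0,0],[0,0,0],[0,0,0],[0,0,0]], "hand": [1,1,1,1]}}

```text
time_s: 13.78
tool_pos: [0.4981, -0.0942, 0.3727]
eef_rot: [0.999, -0.043, -0.0, 0.0]
wrist_force: [-0.3, 0.2, -3.0]
width: 0.151
finger_force: 30.0
```

{"fn": "drive_tool", "kwargs": {"dp": [[0,0,-0.05],[0,0,-0.05],[0,0,-0.05],[0,0,0]], "rot": [[0,0,0],[0,0,0],[0,0,0],[0,0,0]], "hand": [1,1,1,1]}}

```text
time_s: 14.28
tool_pos: [0.4982, -0.0942, 0.3697]
eef_rot: [0.999, -0.043, -0.0, 0.0]
wrist_force: [-0.2, 0.1, -1.5]
width: 0.149
finger_force: 30.0
```

{"fn": "drive_tool", "kwargs": {"dp": [[0,0,-0.05],[0,0,-0.05],[0,0,0]], "rot": [[0,0,0],[0,0,0],[0,0,0]], "hand": [1,1,1]}}

```text
time_s: 14.65
tool_pos: [0.4981, -0.0941, 0.3677]
eef_rot: [0.999, -0.043, -0.0, 0.0]
wrist_force: [-0.5, -0.3, -1.6]
width: 0.152
finger_force: 30.0
```

{"fn": "drive_tool", "kwargs": {"dp": [[0,0,-0.05],[0,0,-0.05],[0,0,0]], "rot": [[0,0,0],[0,0,0],[0,0,0]], "hand": [1,1,1]}}

```text
time_s: 15.02
tool_pos: [0.4983, -0.0942, 0.3658]
eef_rot: [0.999, -0.043, 0.0, 0.0]
wrist_force: [0.5, 0.1, -1.8]
width: 0.154
finger_force: 30.0
```

{"fn": "drive_tool", "kwargs": {"dp": [[0,0,-0.05],[0,0,-0.05],[0,0,0]], "rot": [[0,0,0],[0,0,0],[0,0,0]], "hand": [1,1,1]}}

```text
time_s: 15.4
tool_pos: [0.4983, -0.0942, 0.3638]
eef_rot: [0.999, -0.043, 0.0, 0.0]
wrist_force: [2.6, 0.4, -1.9]
width: 0.153
finger_force: 30.0
```

{"fn": "drive_tool", "kwargs": {"dp": [[0,0,-0.05],[0,0,-0.05],[0,0,-0.05],[0,0,0]], "rot": [[0,0,0],[0,0,0],[0,0,0],[0,0,0]], "hand": [1,1,1,1]}}

```text
time_s: 15.9
tool_pos: [0.4984, -0.0942, 0.3608]
eef_rot: [0.999, -0.043, 0.0, 0.0]
wrist_force: [2.2, -0.6, -1.9]
width: 0.15
finger_force: 30.0
```

{"fn": "drive_tool", "kwargs": {"dp": [[0,0,-0.05],[0,0,-0.05],[0,0,-0.05],[0,0,0]], "rot": [[0,0,0],[0,0,0],[0,0,0],[0,0,0]], "hand": [1,1,1,1]}}

```text
time_s: 16.4
tool_pos: [0.4984, -0.0942, 0.3578]
eef_rot: [0.999, -0.043, 0.0, 0.0]
wrist_force: [3.7, -0.4, -0.5]
width: 0.151
finger_force: 30.0
```

{"fn": "drive_tool", "kwargs": {"dp": [[0,0,-0.03],[0,0,-0.03],[0,0,0]], "rot": [[0,0,0],[0,0,0],[0,0,0]], "hand": [1,1,1]}}

```text
time_s: 16.77
tool_pos: [0.4983, -0.0942, 0.3566]
eef_rot: [0.999, -0.043, 0.0, 0.0]
wrist_force: [3.5, -0.1, -1.6]
width: 0.155
finger_force: 30.0
```

A +x force means the foot is rubbing the lip's inner face, so the rail lies about 4 mm further in +x, as the scene view suggested. I'll shift +x.

{"fn": "drive_tool", "kwargs": {"dp": [[0.05,0,0.0],[0.05,0,0],[0.05,0,0],[0.03,0,0],[0,0,0]], "rot": [[0,0,0],[0,0,0],[0,0,0],[0,0,0],[0,0,0]], "hand": [1,1,1,1,1]}}

```text
time_s: 17.4
tool_pos: [0.5016, -0.0941, 0.3564]
eef_rot: [0.999, -0.043, -0.001, -0.0]
wrist_force: [-0.6, -0.3, -0.9]
width: 0.147
finger_force: 30.0
```

{"fn": "drive_tool", "kwargs": {"dp": [[0,0,-0.03],[0,0,-0.03],[0,0,0]], "rot": [[0,0,0],[0,0,0],[0,0,0]], "hand": [1,1,1]}}

```text
time_s: 17.77
tool_pos: [0.5017, -0.0941, 0.3553]
eef_rot: [0.999, -0.043, -0.0, 0.0]
wrist_force: [-0.9, -0.4, -2.6]
width: 0.151
finger_force: 30.0
```

{"fn": "drive_tool", "kwargs": {"dp": [[0,0,-0.03],[0,0,-0.03],[0,0,0]], "rot": [[0,0,0],[0,0,0],[0,0,0]], "hand": [1,1,1]}}

```text
time_s: 18.15
tool_pos: [0.5017, -0.0942, 0.3541]
eef_rot: [0.999, -0.043, -0.0, 0.0]
wrist_force: [0.1, -0.4, -2.6]
width: 0.152
finger_force: 30.0
```

{"fn": "drive_tool", "kwargs": {"dp": [[0,0,-0.03],[0,0,0]], "rot": [[0,0,0],[0,0,0]], "hand": [1,1]}}

```text
time_s: 18.4
tool_pos: [0.5018, -0.0942, 0.3536]
eef_rot: [0.999, -0.043, 0.0, 0.0]
wrist_force: [0.4, -0.2, -1.5]
width: 0.154
finger_force: 30.0
```

{"fn": "drive_tool", "kwargs": {"dp": [[0,0,-0.03],[0,0,0]], "rot": [[0,0,0],[0,0,0]], "hand": [1,1]}}

```text
time_s: 18.65
tool_pos: [0.5018, -0.0942, 0.3535]
eef_rot: [0.999, -0.043, 0.0, 0.0]
wrist_force: [-1.6, -0.1, 3.1]
width: 0.153
finger_force: 30.0
```

{"fn": "drive_tool", "kwargs": {"dp": [[0,0,-0.03],[0,0,0]], "rot": [[0,0,0],[0,0,0]], "hand": [1,1]}}

```text
time_s: 18.9
tool_pos: [0.5017, -0.0942, 0.3534]
eef_rot: [0.999, -0.043, 0.0, 0.0]
wrist_force: [-1.8, -0.1, 7.5]
width: 0.155
finger_force: 30.0
```

Floor contact is at TCP z about 0.3537, as expected (foot at 125 mm). I'll relax slightly to a few newtons and slide along -y.

{"fn": "drive_tool", "kwargs": {"dp": [[0,0,0.015],[-0.009,-0.1,0],[-0.009,-0.1,0],[-0.009,-0.1,0],[-0.009,-0.1,0],[-0.009,-0.1,0],[0,0,0]], "rot": [[0,0,0],[0,0,0],[0,0,0],[0,0,0],[0,0,0],[0,0,0],[0,0,0]], "hand": [1,1,1,1,1,1,1]}}

```text
time_s: 19.77
tool_pos: [0.5013, -0.1037, 0.3535]
eef_rot: [0.999, -0.043, 0.001, -0.001]
wrist_force: [0.8, 3.4, 5.5]
width: 0.154
finger_force: 30.0
```

{"fn": "drive_tool", "kwargs": {"dp": [[-0.009,-0.1,0],[-0.009,-0.1,0],[-0.009,-0.1,0],[-0.009,-0.1,0],[-0.009,-0.1,0],[0,0,0]], "rot": [[0,0,0],[0,0,0],[0,0,0],[0,0,0],[0,0,0],[0,0,0]], "hand": [1,1,1,1,1,1]}}

```text
time_s: 20.52
tool_pos: [0.5005, -0.1138, 0.3534]
eef_rot: [0.999, -0.043, 0.001, -0.001]
wrist_force: [1.3, 3.4, 5.2]
width: 0.153
finger_force: 30.0
```

{"fn": "drive_tool", "kwargs": {"dp": [[-0.009,-0.1,0],[-0.009,-0.1,0],[-0.009,-0.1,0],[0,0,0]], "rot": [[0,0,0],[0,0,0],[0,0,0],[0,0,0]], "hand": [1,1,1,1]}}

```text
time_s: 21.02
tool_pos: [0.4999, -0.1201, 0.3533]
eef_rot: [0.999, -0.043, 0.001, -0.0]
wrist_force: [0.5, 1.8, 4.5]
width: 0.153
finger_force: 30.0
```

{"fn": "drive_tool", "kwargs": {"dp": [[-0.009,-0.1,0],[-0.009,-0.1,-0.02],[-0.004,-0.05,-0.02],[0,0,0]], "rot": [[0,0,0],[0,0,0],[0,0,0],[0,0,0]], "hand": [1,1,1,1]}}

```text
time_s: 21.52
tool_pos: [0.4987, -0.1255, 0.3512]
eef_rot: [0.999, -0.043, -0.001, 0.0]
wrist_force: [0.4, -0.7, -1.2]
width: 0.153
finger_force: 30.0
```

{"fn": "drive_tool", "kwargs": {"dp": [[-0.004,-0.05,0],[-0.004,-0.05,-0.03],[0,0,0]], "rot": [[0,0,0],[0,0,0],[0,0,0]], "hand": [1,1,1]}}

```text
time_s: 21.9
tool_pos: [0.4988, -0.1272, 0.3511]
eef_rot: [0.999, -0.043, -0.0, -0.0]
wrist_force: [0.2, -0.1, -0.8]
width: 0.156
finger_force: 30.0
```

{"fn": "drive_tool", "kwargs": {"dp": [[-0.004,-0.05,-0.03],[-0.004,-0.05,-0.03],[0,0,0]], "rot": [[0,0,0],[0,0,0],[0,0,0]], "hand": [1,1,1]}}

```text
time_s: 22.28
tool_pos: [0.4987, -0.1292, 0.35]
eef_rot: [0.999, -0.043, -0.0, 0.0]
wrist_force: [0.5, 1.1, -1.9]
width: 0.148
finger_force: 30.0
```

Foot is in the seat (3.7 mm below floor, load gone). I'll lower the rest.

{"fn": "drive_tool", "kwargs": {"dp": [[0,0,-0.03],[0,0,-0.03],[0,0,0]], "rot": [[0,0,0],[0,0,0],[0,0,0]], "hand": [1,1,1]}}

```text
time_s: 22.65
tool_pos: [0.4987, -0.1291, 0.3488]
eef_rot: [0.999, -0.043, -0.0, 0.0]
wrist_force: [-0.2, -0.6, -1.4]
width: 0.151
finger_force: 30.0
```

{"fn": "drive_tool", "kwargs": {"dp": [[0,0,-0.03],[0,0,-0.03],[0,0,0]], "rot": [[0,0,0],[0,0,0],[0,0,0]], "hand": [1,1,1]}}

```text
time_s: 23.02
tool_pos: [0.4987, -0.1291, 0.3477]
eef_rot: [0.999, -0.043, 0.0, 0.0]
wrist_force: [0.5, 0.0, -1.9]
width: 0.152
finger_force: 30.0
```

{"fn": "drive_tool", "kwargs": {"dp": [[0,0,-0.03],[0,0,0]], "rot": [[0,0,0],[0,0,0]], "hand": [1,1]}}

```text
time_s: 23.28
tool_pos: [0.4987, -0.1292, 0.3475]
eef_rot: [0.999, -0.043, 0.0, 0.0]
wrist_force: [-1.2, 0.7, 3.0]
width: 0.148
finger_force: 30.0
```

The foot is fully down (6.2 mm below floor, bottom contact). Releasing and withdrawing upward.

{"fn": "drive_tool", "kwargs": {"dp": [[0,0,0.015],[0,0,0],[0,0,0],[0,0,0],[0,0,0],[0,0,0],[0,0,0]], "rot": [[0,0,0],[0,0,0],[0,0,0],[0,0,0],[0,0,0],[0,0,0],[0,0,0]], "hand": [1,0.6,0.4,0.2,0,0,0]}}

```text
time_s: 24.15
tool_pos: [0.4987, -0.1291, 0.3474]
eef_rot: [0.999, -0.043, -0.0, 0.0]
wrist_force: [0.2, 0.2, 0.5]
width: 0.499
finger_force: 0.0
```

{"fn": "drive_tool", "kwargs": {"dp": [[0,0,0.1],[0,0,0.3],[0,0,0.5],[0,0,0.8],[0,0,1],[0,0,1],[0,0,1],[-1,0,0.5],[-1,0,0],[-1,0,0],[-1,0,0],[-1,0,0],[-1,0,0],[0,0,0],[0,0,0]], "rot": [[0,0,0],[0,0,0],[0,0,0],[0,0,0],[0,0,0],[0,0,0],[0,0,0],[0,0,0],[0,0,0],[0,0,0],[0,0,0],[0,0,0],[0,0,0],[0,0,0],[0,0,0]], "hand": [0,0,0,0,0,0,0,0,0,0,0,0,0,0,0]}}

```text
time_s: 26.02
tool_pos: [0.3789, -0.1293, 0.4515]
eef_rot: [0.999, -0.043, 0.001, 0.0]
wrist_force: [-0.7, -1.0, 0.5]
width: 0.499
finger_force: 0.0
```

```bash
python3 - <<'E'
from h import *
a=grab('scene');b=grab('top')
o=np.zeros((600,800,3),np.uint8)
o[:,:480]=cv2.resize(a['color'][125:225,335:415],(480,600),interpolation=cv2.INTER_CUBIC)
o[:320,480:]=cv2.resize(b['color'][180:240,350:410],(320,320),interpolation=cv2.INTER_CUBIC)
cv2.imwrite('pics/f.png',o)
E
```

```text
(no output)
```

View pics/f.png

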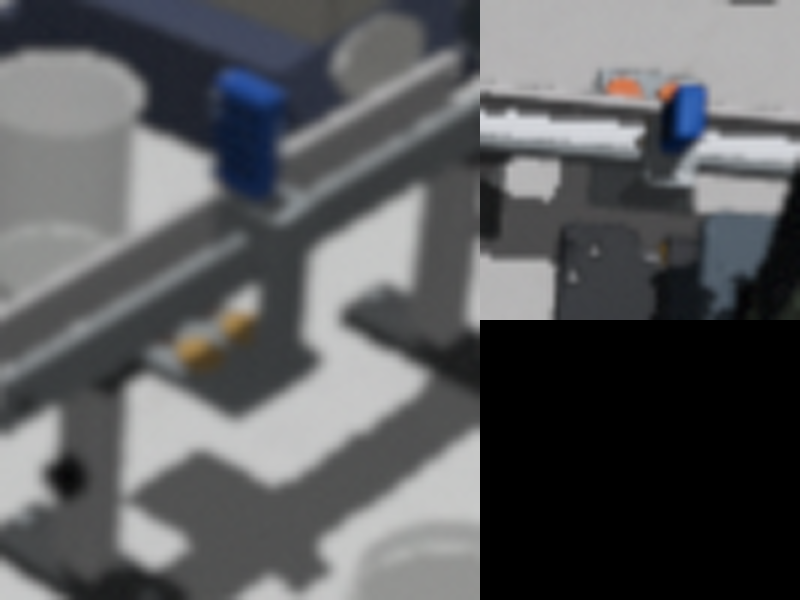

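The carrier hangs upright on the rail, with its tab at crop (248,130), the bridge over the lip, and the foot in the seat. The beaker and dish have not moved and the gripper is clear, so I'm handing in.

```bash
python3 -c "
from cell import manip
print(manip.sign_off())"
```

```text
the job is handed in; nothing more can be done
None
```

The carrier hangs upright and released in the seat, its foot about 6 mm below the channel floor; wrist readings at the rail stayed under 8 N, and I handed the job in after about 26 s on the robot's clock.

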